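# Free two jammed wooden balls in a chute and shut them in the organiser box

## Task

Two turned wooden balls have jammed side by side above the mouth of the sloping chute. With the closed fingertips, gently (under 15 N) push the upper ball, the one resting in the lane, back up its lane until the sprung backstop behind it is pressed fully in, keep it there for a moment while the lower ball rolls out, then ease off so that it follows into the grey organiser box, and shut the box's lid completely. Roll the balls, never lift them out of the chute, do not press hard once the backstop is fully in, and leave the other things on the bench where they are.

Things in the scene. Friction and masses are not known exactly. Their poses are not given: they have to be found in the camera images.
- chute: Plywood chute on trestles, fixed, 302 mm long, 125 wide, open on top. Origin: on the bench straight below the middle of its mouth. x is level and points out of the mouth, downhill to the box; y across, to the side pocket; z up. Floor: 90 mm high at the mouth, rising 9 degrees towards -x, level across; it ends 10 mm past the mouth. Walls: 40 mm high off the floor, 10 mm thick.
- chute_mouth (a point): Middle of the 66 mm wide mouth, on the chute's floor: 90 mm above the chute's origin, same axes. Straight above it runs the lane, equally wide (y -33 to +33 mm), 285 mm up to the head. In front of the upper ball, beside the lower ball, 45 mm of the lane's width (y -33 to +12 mm) is free for fingertips to come down from above.
- pocket (a point): A point on the floor in the side pocket, which widens the chute on the +y side out to y +72 mm, from the mouth to 105 mm above it. The pocket's lower end is a shoulder that slopes 22 degrees to the mouth.
- lane_top (a point): Middle of the lane's floor 110 mm up from the mouth, where the lane has walls on both sides; the upper ball is to be pushed up past here. Behind, at a place that varies and is not measured, stands the sprung backstop.
- upper_ball_center (a point): Centre of the upper ball, the one holding up the jam: plain turned wood, 60 mm across, about 100 g. It rests in the lane about 71 mm (in x) uphill of the mouth, wedged between the lane's plain long wall (-y) and the lower ball. It rolls freely; by itself it presses with less than 1 N.
- lower_ball_center (a point): Centre of the lower ball, same wood and size: it sits in the side pocket (+y) on the sloping shoulder, about 31 mm (in x) uphill of the mouth and 45 mm beyond the upper ball in y. Once the upper ball is some 50 mm farther up and nothing stands in front of it, it rolls sideways into the mouth and out into the box by itself, within about a second.
- plunger (a joint): Sprung backstop: a dark 52 mm wide pad on a steel rod in a bracket, in the lane behind the upper ball, sliding along the slope. 0 m = fully out, 0.008 m = fully in (a hard stop). The spring takes 2 N to start and 6 N fully in. The upper ball meets the pad after 40 to 80 mm of travel up the lane, and the pad is fully in 8 mm later; from there any further push only builds up force, and over 15 N is too hard.
- organiser: Grey plastic organiser box below the chute's mouth, fixed, open compartment, 180 mm (x, along the chute) by 150 mm (y) by 75 mm high, wall 4 mm. Origin: centre of its underside; axes as the chute's. Its near wall starts 14 mm beyond the mouth.
- lid (a joint): Hinge of the grey lid: 0 = shut on the rim, 1.57 = upright; it starts 1.1 to 1.4 rad open and stays where it is left (stiff hinge, about 0.22 N m plus its weight of 150 g). It closes towards the chute.
- lid_hinge (a point): Middle of the lid's hinge line, on the box's far rim (x +90 mm in the box's frame, 75.5 mm above its underside). The hinge line runs along the chute's y.
- lid_edge (a point): Middle of the lid's free edge, on its outer face (upper face when shut), 180 mm from the hinge line. The lid is 150 mm wide and 180 mm long, its outer face 7 mm (ribs 10 mm) off the hinge plane.
- spatula: Stainless steel spatula lying on the bench, 280 mm long; a bystander. Origin: middle of its underside.
- clamp_a: Yellow spring clamp lying flat, 145 mm long, 22 mm high; a bystander. Origin: underside at its pivot.
- clamp_b: The other yellow spring clamp, the same; a bystander.
- mallet: Small wooden mallet lying on the bench, 240 mm long, 52 mm high; a bystander. Origin: middle of its underside.
- glue: White glue bottle, 56 mm across, 150 mm high, standing; a bystander. Origin: centre of its underside.
- sanding_block: Cork sanding block, 110 x 65 x 35 mm; a bystander. Origin: centre of its underside.
Mind the look-alikes: they are no part of the job. Leave any green or yellow look-alike of the part that bears upper_ball_center alone. What is shaped like the part that bears lower_ball_center but blue or pink is not meant.

How it is judged (in metres and radians):
On the way, in this order (a step that is already met when the one before it is completed fails the run):
1. the upper ball is pushed back up its lane (at least 95 mm from the mouth) and holds the sprung backstop fully in (within 1.5 mm) for 0.4 s (value of joint plunger above 0.0065 m and x of upper_ball_center in the frame of chute below -0.095 m), for 0.4 s.
2. both balls have run out and lie in the organiser box (height (world z) of each of upper_ball_center, lower_ball_center below 0.05 m and x of upper_ball_center in the frame of organiser between -0.088 and 0.088 m and y of upper_ball_center in the frame of organiser between -0.073 and 0.073 m and linear speed of each of upper_ball, lower_ball below 0.05 m/s and x of lower_ball_center in the frame of organiser between -0.088 and 0.088 m and y of lower_ball_center in the frame of organiser between -0.073 and 0.073 m), for 0.2 s.
At the end, for the whole second after the job is handed in: Both balls lie at rest inside the organiser box (centres lower than 50 mm over the bench, within its walls) and its lid is shut (within 0.05 rad) (all of step 2 and value of joint lid below 0.05 rad); the robot touches nothing.
It fails at once if a ball is pressed by the fingers with more than 17 N (contact force between the fingers and upper_ball above 17 N or contact force between the fingers and lower_ball above 17 N).
It fails at once if a ball is lifted off the chute (centre over 165 mm above the bench) (height (world z) of any of upper_ball_center, lower_ball_center above 0.165 m).
It fails at once if a bystander is moved by more than 30 mm (distance of any of spatula, clamp_a, clamp_b, mallet, glue, sanding_block from where it was at the start of the episode above 0.03 m).
It also fails if it takes over 64 s, if anything falls off the work surface, if the arm or the gripper's body presses on something with over 40 N, if the wrist force passes 120 N, or if a joint passes its speed limit or range.

## Robot

A 6-joint arm with a two-finger parallel gripper is mounted at the origin on the work surface. World frame = base frame: x ahead of the robot, y to its left, z up, the work surface at z = 0. Lengths are in mm, angles in rad, forces in N, time in s.
With the tool pointing down it reaches from about 325 to 850 mm from the base axis. Payload 4.4 kg.
Tool frame: the origin (TCP) lies between the finger pads; the fingertips stand 25 mm ahead of it and the grasp point (between the pads) lies 6 mm ahead of it; z points along the fingers, y is the direction in which the jaws open and shut (so a half turn about z gives the same grasp; the last joint's range is limited). The gripper opens to 94 mm and grips with 3 to 60 N. Pads are 16 mm wide; open, the fingers measure 119 mm over their backs; the gripper's body (75 mm by 177 mm) begins 78 mm behind the grasp point.
Start: joints at [-1.282, 0.207, 1.542, -0, 1.393, -0.15], TCP at [244.279, -520.533, 230.447] pointing down, gripper open.
Joint ranges: [-2.73, 2.73], [-0.86, 2.22], [0.23, 2.46], [-1.11, 4.25], [0.08, 2.63], [-2.82, 2.82]. Speed limits (rad/s): [2.79, 2.79, 3.14, 3.14, 3.14, 3.14].

## Interface

Orientations are given as [roll, pitch, yaw] about the fixed x, y, z axes, in that order (R = Rz(yaw) Ry(pitch) Rx(roll)).
In Python, from rig import r, imaging gives the robot as it stands.
- The arm moves only by the shell command python3 -m creep 'ROWS' [OPENING]. ROWS is JSON, one flat list of numbers, 6 for each row, row after row: the shift along the world's x, y, z as a fraction of full scale, then the turn, a rotation vector about the world's x, y, z as a fraction of full scale. In form: [tx, ty, tz, ax, ay, az, tx, ty, tz, ax, ay, az, ...]. A call has 1 to 12 rows; each row is the pose to reach, as a shift and turn from the pose commanded when the call began; what a row does not reach only later rows make up. Full scale, the value 1, is 0.5 m for a shift and pi/2 rad for a turn. A row lasts 1/10 s, in which the tool goes at most 50 mm and 8.59 degrees, less where a joint would pass 70% of its speed; a pose out of reach is approached as far as the arm can. A call with a number of a shift or a turn outside -1 to 1 is refused whole. A call with a gripper value outside its range is refused whole. OPENING is the finger opening in mm, from 0 to 94, set as the call begins (- or left out, the last holds). The fingers move at their own pace and stop on an object; the grip force is fixed at half the most. Time passes only in rows, so rows that repeat a pose let the fingers close. It gives the time, the measured TCP pose, the force and the opening at its end, in the units of the state.
- r.read_state(): the state, without advancing time (a new reading comes with each control period).
- imaging.camera(name): name is "side" or "top"; returns the picture (480x640x3 uint8, blue, green, red); there is no depth.
- imaging.get_calibration(name): a dict with "intrinsics" (3x3 intrinsics, pixels), "view" (4x4, takes a point from world to camera coordinates). Camera axes: x right, y up, looking along -z (the intrinsics and any distortion apply to the point x, -y, -z); pixel columns grow to the right and rows downward; lengths in mm; the calibration is good to about 2 mm. A picture is of the moment at which its call begins. get_calibration takes no time and is no camera call.
- r.close_job(): hands the job in, once; it reports no verdict.
The state is a dict: "time": time; "joints": joint angles; "qvel": joint speeds; "effort": joint torques, N m; "tcp_pos": TCP position; "ee_rot": TCP orientation; "wrist_force": force on the tool from outside, world axes, zero at the start; "wrist_torque": the same for the moment, N m; "gripper_width": finger opening in mm.
Only numpy, scipy, OpenCV 4.12 (cv2) and the standard library are available. Lean on these libraries where they do the work, as an engineer would, in place of code of your own. Each camera call takes 0.05 s, during which the arm holds its last target.

## Working session

There is one attempt and no reset: what is moved stays moved. The work goes in short steps, Python scripts to look and compute and a shell command to move; the robot and the scene stay as the last step left them, time stands still between calls to the robot, and variables do not carry over. Pictures are saved under pics/ and viewed, and the job is handed in when it is done.

```bash
ls; mkdir -p pics; python3 - <<'E'
from rig import r, imaging
import cv2
for n in("side","top"):
    cv2.imwrite(f"pics/{n}0.png",imaging.camera(n)); c=imaging.get_calibration(n); print(n,c)
print(r.read_state())
E
```

```text
pics
side {'intrinsics': array([[450.42011186,   0.        , 318.87742462],
       [  0.        , 450.42011186, 239.21233565],
       [  0.        ,   0.        ,   1.        ]]), 'view': array([[-7.82923032e-01, -6.21736921e-01,  2.17882333e-02,
         4.75125681e+02],
       [ 4.17088082e-01, -4.98588701e-01,  7.59899229e-01,
        -3.27812996e+02],
       [-4.61594040e-01,  6.04030221e-01,  6.49675638e-01,
        -6.63810645e+02],
       [ 0.00000000e+00,  0.00000000e+00,  0.00000000e+00,
         1.00000000e+00]])}
top {'intrinsics': array([[494.98580777,   0.        , 320.37668797],
       [  0.        , 494.98580777, 243.17991807],
       [  0.        ,   0.        ,   1.        ]]), 'view': array([[-6.21798547e-02, -9.98064912e-01,  3.11356790e-04,
         4.68875144e+01],
       [ 9.76832119e-01, -6.07930316e-02,  2.05190690e-01,
        -6.07986065e+02],
       [-2.04774700e-01,  1.30628706e-02,  9.78721964e-01,
        -1.04443831e+03],
       [ 0.00000000e+00,  0.00000000e+00,  0.00000000e+00,
         1.00000000e+00]])}
{'time': 0.1, 'joints': array([-1.28247394e+00,  2.07345395e-01,  1.54279318e+00, -8.71208314e-06,
        1.39348973e+00, -1.50481910e-01]), 'qvel': array([ 0.00152616, -0.00356043, -0.00465718,  0.00024818, -0.00020513,
       -0.0001507 ]), 'effort': array([ 1.75101463e-04, -3.71866429e+01, -2.82294381e+01,  7.00830063e-02,
        3.11251043e-02, -4.50306152e-05]), 'tcp_pos': array([ 244.09671702, -519.87569856,  229.4093376 ]), 'ee_rot': array([-3.13957873e+00, -2.96697668e-04,  4.38805540e-01]), 'wrist_force': array([ 0.15272506,  0.17746158, -0.45377663]), 'wrist_torque': array([-0.01060511, -0.05065779,  0.00795409]), 'gripper_width': 93.848845661519}
```

View pics/side0.png

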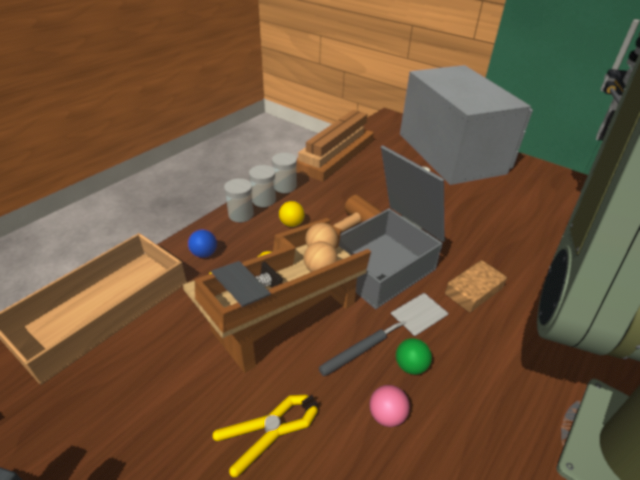

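View pics/top0.png

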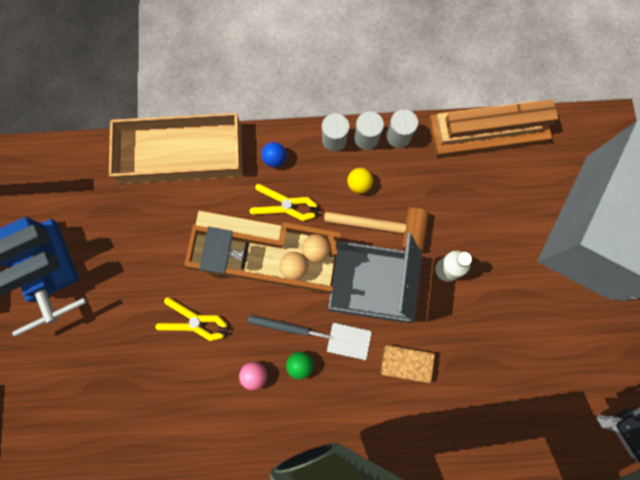

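```bash
cat > h.py <<'E'
import numpy as np, cv2
from rig import r, imaging
def proj(n,P):
    c=imaging.get_calibration(n); P=np.atleast_2d(P); V=c['view'];K=c['intrinsics']
    q=P@V[:3,:3].T+V[:3,3]; q=q*[1,-1,-1]; p=q@K.T; return p[:,:2]/p[:,2:]
def ray(n,uv,z):
    c=imaging.get_calibration(n);V=c['view'];K=c['intrinsics']
    d=np.linalg.inv(K)@[uv[0],uv[1],1]; d=d*[1,-1,-1]; R=V[:3,:3]
    o=-R.T@V[:3,3]; d=R.T@d; return o+d*(z-o[2])/d[2]
def crop(img,x0,y0,x1,y1,f,fn):
    cv2.imwrite(fn,cv2.resize(img[y0:y1,x0:x1],None,fx=f,fy=f,interpolation=cv2.INTER_CUBIC))
E
python3 - <<'E'
from h import *
crop(cv2.imread('pics/top0.png'),180,200,440,330,3,'pics/topz.png')
crop(cv2.imread('pics/side0.png'),175,140,455,370,2.8,'pics/sidez.png')
E
```

```text
(no output)
```

View pics/topz.png

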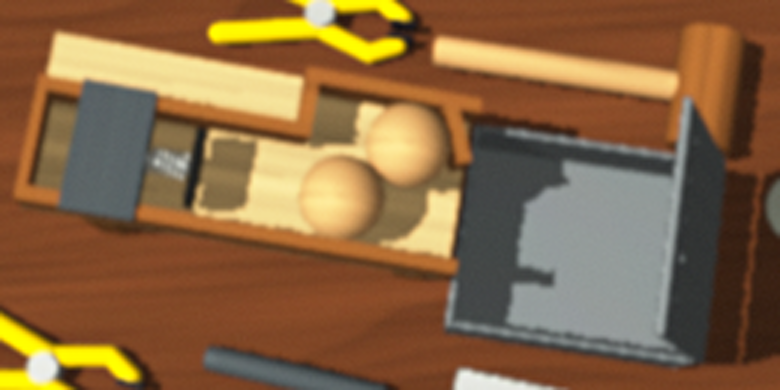

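View pics/sidez.png

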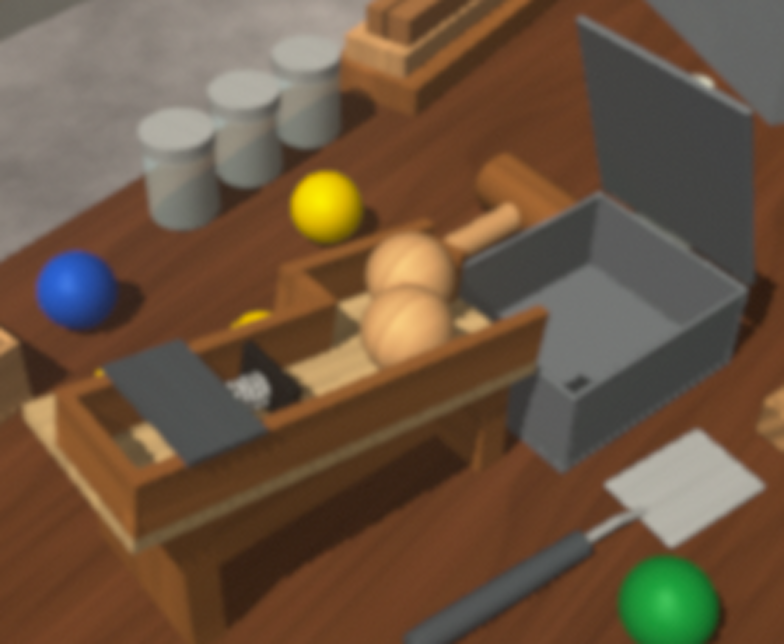

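```bash
cat > fit.py <<'E'
from h import *
from scipy.optimize import least_squares
t9=np.tan(np.radians(9))
obs=[]
T=lambda u,v:('top',180+u/3,200+v/3)
S=lambda u,v:('side',175+u/2.8,140+v/2.8)
up=[-71,-3,90+71*t9+30/np.cos(np.radians(9))]; lo=[-31,42,90+31*t9+30/np.cos(np.radians(9))]
L=[(T(341,198),up),(T(407,145),lo),(S(408,329),up),(S(410,273),lo),
 (T(475,127),[14,75,75]),(T(446,328),[14,-75,75]),
 (S(600,195),[194,75,75]),(S(745,292),[194,-75,75]),(S(565,403),[14,-75,75]),(S(466,264),[14,75,75]),
 ]
def world(p,P):
    P=np.array(P,float);c,s=np.cos(p[2]),np.sin(p[2])
    return np.array([p[0]+c*P[0]-s*P[1],p[1]+s*P[0]+c*P[1],P[2]])
def chute(p,W):
    c,s=np.cos(p[2]),np.sin(p[2]);dx,dy=W[0]-p[0],W[1]-p[1]
    return np.array([c*dx+s*dy,-s*dx+c*dy,W[2]])
def res(p): return np.concatenate([proj(o[0],world(p,P))[0]-o[1:] for o,P in L])
if __name__=="__main__":
    s=least_squares(res,[550,0,-1.57],loss='soft_l1'); print(s.x,np.degrees(s.x[2])); print(res(s.x).reshape(-1,2).round(1))
    print(repr(s.x))
    for o in ('top','side'):
        img=cv2.imread(f'pics/{o}0.png'); img=cv2.resize(img,None,fx=3,fy=3)
        pts=[[0,-33,90],[0,33,90],[-71,12,101],[-71,-33,101],[14,75,75],[14,-75,75],[194,75,75],[194,-75,75],up,lo]
        h=lambda x:90-x*t9+40
        pts+=[[10,-33,h(10)],[10,-43,h(10)],[-285,-33,h(-285)],[-285,33,h(-285)],[-105,33,h(-105)]]
        for P in pts:
            u=proj(o,world(s.x,P))[0]*3; cv2.circle(img,(int(u[0]),int(u[1])),3,(0,255,0) if len(P) else 0,-1)
        img=img[600:990,540:1320] if o=='top' else img[420:1020,560:1360]
        cv2.imwrite(f'pics/fit_{o}.png',img)
E
python3 fit.py
```

```text
[ 5.38627950e+02 -2.67926346e-01 -1.79704885e+00] -102.9633143980237
[[ -0.7  -0.5]
 [ -0.1  -0.1]
 [ -0.2   0.2]
 [  0.6   0.8]
 [ -0.   -0.8]
 [ -1.2  -0.6]
 [  1.6  -1.4]
 [  2.8  -0.7]
 [  3.6  -1.5]
 [-13.    5.7]]
array([ 5.38627950e+02, -2.67926346e-01, -1.79704885e+00])
```

View pics/fit_top.png

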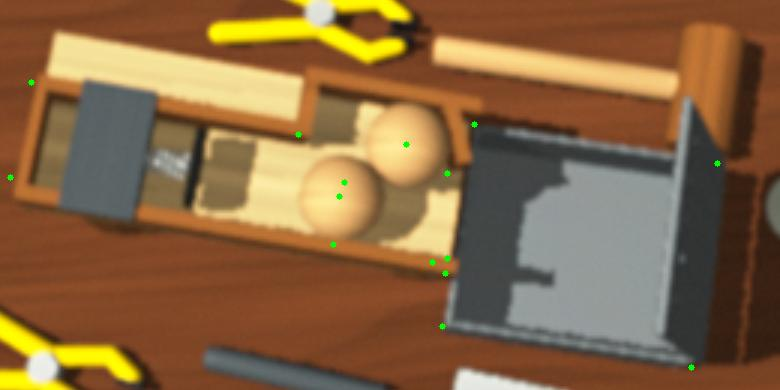

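View pics/fit_side.png

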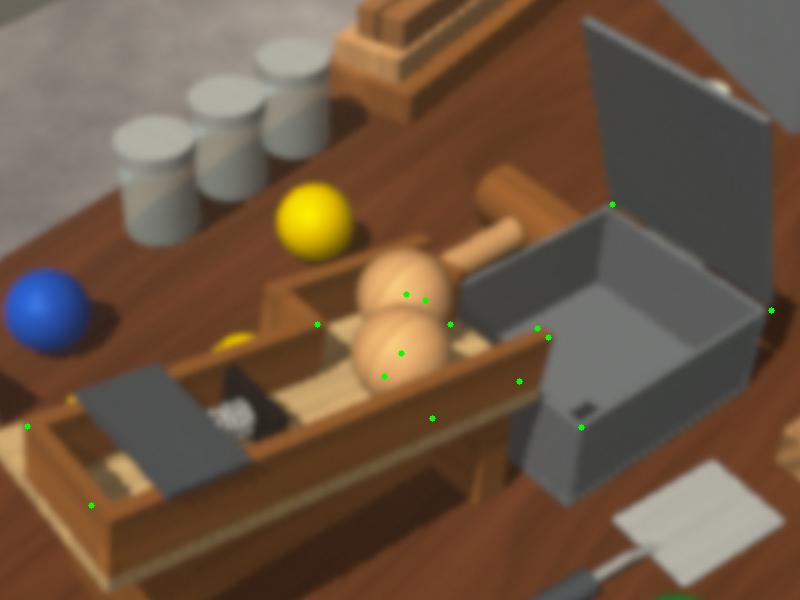

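```bash
python3 - <<'E'
import re
s=open('fit.py').read()
s=s.replace("""(S(466,264),[14,75,75]),
 ]""","""(T(15,198),sl(292,-43,40)),(T(40,76),sl(292,43,40)),(T(457,274),sl(-10,-43,40)),(S(545,312),sl(-10,-43,40)),(S(137,490),sl(292,-43,40)),(S(57,398),sl(292,43,40))]""")
s=s.replace("L=[(","c9,s9=np.cos(np.radians(9)),np.sin(np.radians(9))\nsl=lambda s,y,h:[-s*c9+h*s9,y,90+s*s9+h*c9]\nL=[(",1)
s=re.sub(r"pts\+=.*","pts+=[sl(a,b,40) for a,b in((-10,-33),(-10,-43),(292,-43),(292,43),(105,33),(282,33))]+[sl(110,-33,0),sl(110,33,0)]",s)
open('fit.py','w').write(s)
E
python3 fit.py
```

```text
[ 5.38799359e+02 -7.13612819e-02 -1.78170104e+00] -102.08395019085266
[[-0.8 -0.1]
 [-0.5 -0. ]
 [ 0.   0.5]
 [ 0.4  1. ]
 [-0.6 -1.1]
 [-0.8 -0.7]
 [ 0.1 -1.9]
 [ 1.9 -1.7]
 [ 3.8 -1.8]
 [-1.5  0.5]
 [-1.2 -0.4]
 [-0.8  0.1]
 [ 2.4 -0.4]
 [ 0.3 -1.3]
 [-0.2 -2.9]]
array([ 5.38799359e+02, -7.13612819e-02, -1.78170104e+00])
```

View pics/fit_top.png

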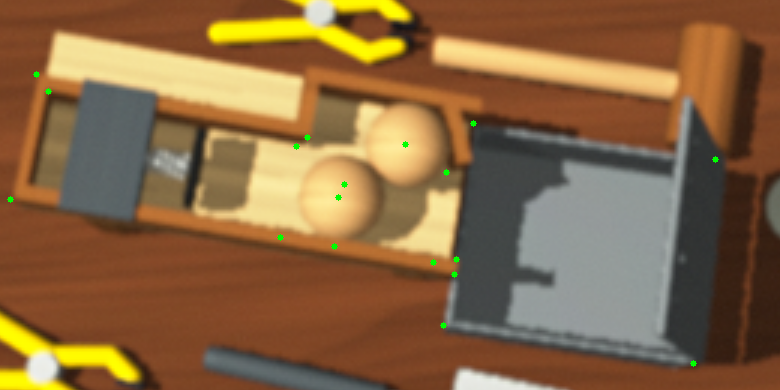

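View pics/fit_side.png

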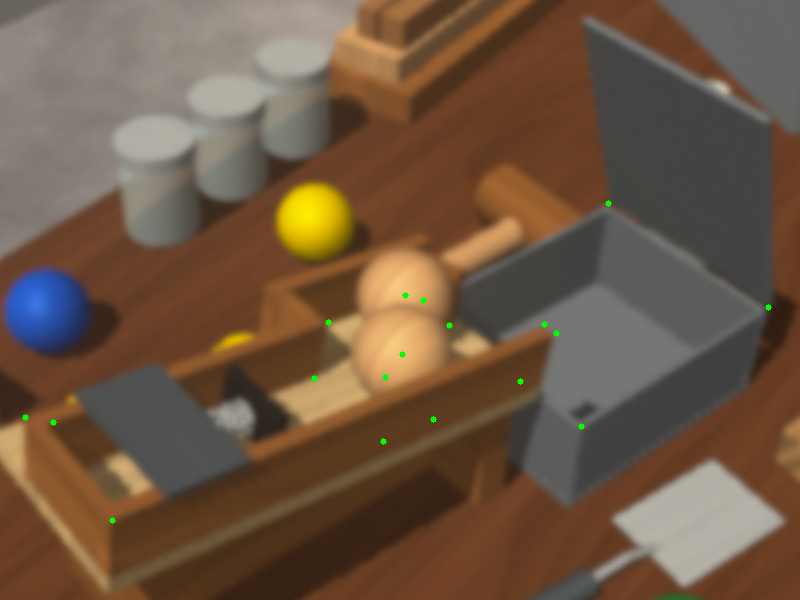

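```bash
python3 -m creep '[0,0,0.2,0,0,0, 0,0,0.2,0,0,0, 0.3,0.6,0.2,0,0,0.587, 0.3,0.6,0.2,0,0,0.587, 0.3,0.6,0.2,0,0,0.587, 0.3,0.6,0.2,0,0,0.587, 0.3,0.6,0.2,0,0,0.587, 0.3,0.6,0.2,0,0,0.587, 0.3,0.6,0.2,0,0,0.587, 0.3,0.6,0.2,0,0,0.587, 0.3,0.6,0.2,0,0,0.587]' 0
cat > go.py <<'E'
import sys
from fit import *
p=[538.8,-0.1,-1.7817]
st=r.read_state(); tc=st['tcp_pos']; print(st['time'],tc.round(1),st['ee_rot'].round(4),'F chute',(lambda f:[round(float(np.cos(p[2])*f[0]+np.sin(p[2])*f[1]),2),round(float(-np.sin(p[2])*f[0]+np.cos(p[2])*f[1]),2),round(float(f[2]),2)])(st['wrist_force']),st['gripper_width'].round(1))
print('chute', chute(p,tc).round(1))
if len(sys.argv)>1:
    W=world(p,[float(a) for a in sys.argv[1:4]]); print('shift',((W-tc)/500).round(4))
E
python3 go.py -22 -9 260
```

```text
time: 1.2
tcp_pos: [394.3, -220.0, 330.2]
ee_rot: [-3.141, 0.0, 1.363]
wrist_force: [-0.1, -0.1, 0.1]
gripper_width: 9.4Traceback (most recent call last):
  File "go.py", line 4, in <module>
    st=r.read_state(); tc=st['tcp_pos']; print(st['time'],tc.round(1),st['ee_rot'].round(4),'F chute',(lambda f:[round(float(np.cos(p[2])*f[0]+np.sin(p[2])*f[1]),2),round(float(-np.sin(p[2])*f[0]+np.cos(p[2])*f[1]),2),round(float(f[2]),2)])(st['wrist_force']),st['gripper_width'].round(1))
                                                                                                                                                                                                                                                                    ^^^^^^^^^^^^^^^^^^^^^^^^^
AttributeError: 'float' object has no attribute 'round'
```

```bash
sed -i "s/st\['gripper_width'\].round(1)/round(st['gripper_width'],1)/" go.py
python3 go.py -22 -9 260
```

```text
1.2 [ 394.3 -220.   330.2] [-3.1410e+00  4.0000e-04  1.3626e+00] F chute [0.15, -0.05, 0.08] 9.4
chute [245.3 -95.3 330.2]
shift [ 0.2806  0.4866 -0.1403]
```

```bash
python3 -m creep '[0.281,0.487,0,0,0,0, 0.281,0.487,0,0,0,0, 0.281,0.487,0,0,0,0, 0.281,0.487,0,0,0,0, 0.281,0.487,0,0,0,0, 0.281,0.487,0,0,0,0, 0.281,0.487,-0.14,0,0,0, 0.281,0.487,-0.14,0,0,0, 0.281,0.487,-0.14,0,0,0, 0.281,0.487,-0.14,0,0,0]' 0
python3 go.py -22 -9 137
python3 - <<'E'
from h import *
a=imaging.camera('top');b=imaging.camera('side')
crop(a,230,180,430,330,3,'pics/t1.png');crop(b,175,100,455,330,2.8,'pics/s1.png')
E
```

```text
time: 2.2
tcp_pos: [535.1, 21.5, 260.5]
ee_rot: [-3.141, 0.0, 1.359]
wrist_force: [-0.2, 0.6, 0.2]
gripper_width: 0.4
2.2 [535.1  21.5 260.5] [-3.1411e+00  3.0000e-04  1.3586e+00] F chute [-0.52, -0.32, 0.21] 0.4
chute [-20.4  -8.2 260.5]
shift [-0.0009  0.0035 -0.247 ]
```

View pics/t1.png

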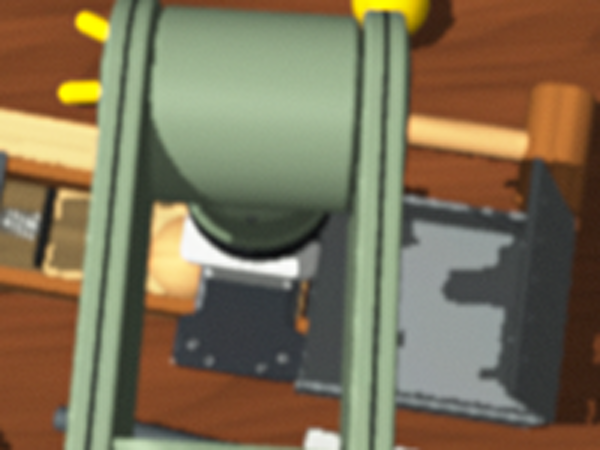

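View pics/s1.png

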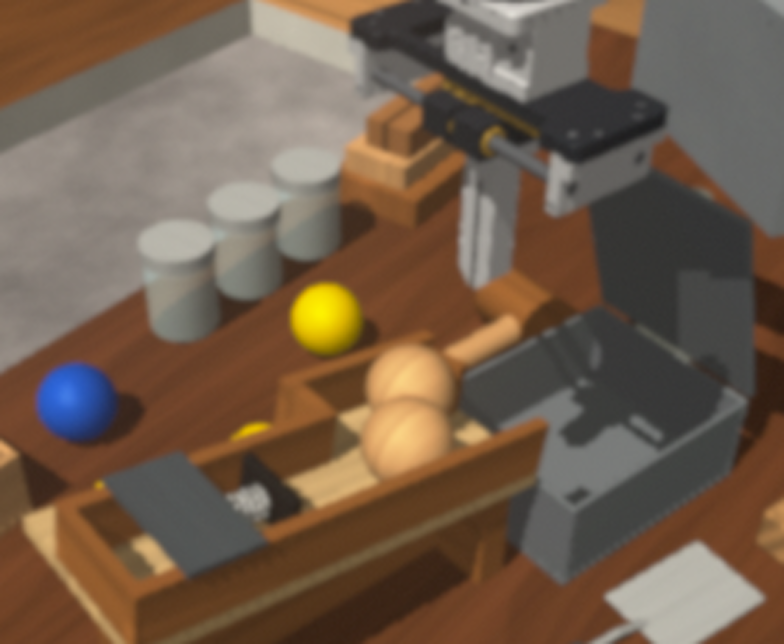

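```bash
python3 -m creep '[-0.001,0.003,-0.1,0,0,0, -0.001,0.003,-0.2,0,0,0, -0.001,0.003,-0.247,0,0,0, -0.001,0.003,-0.247,0,0,0, -0.001,0.003,-0.247,0,0,0]'
python3 go.py -33 -9 139
python3 - <<'E'
from h import *
b=imaging.camera('side')
crop(b,175,100,455,330,2.8,'pics/s2.png')
E
```

```text
time: 2.8
tcp_pos: [535.9, 23.9, 138.9]
ee_rot: [3.138, -0.0, 1.36]
wrist_force: [0.8, -0.4, -0.0]
gripper_width: 0.7
2.8 [535.9  23.9 138.9] [ 3.1385e+00 -3.0000e-04  1.3602e+00] F chute [0.19, 0.9, -0.03] 0.7
chute [-22.9  -7.9 138.9]
shift [0.0021 0.0203 0.0002]
```

View pics/s2.png

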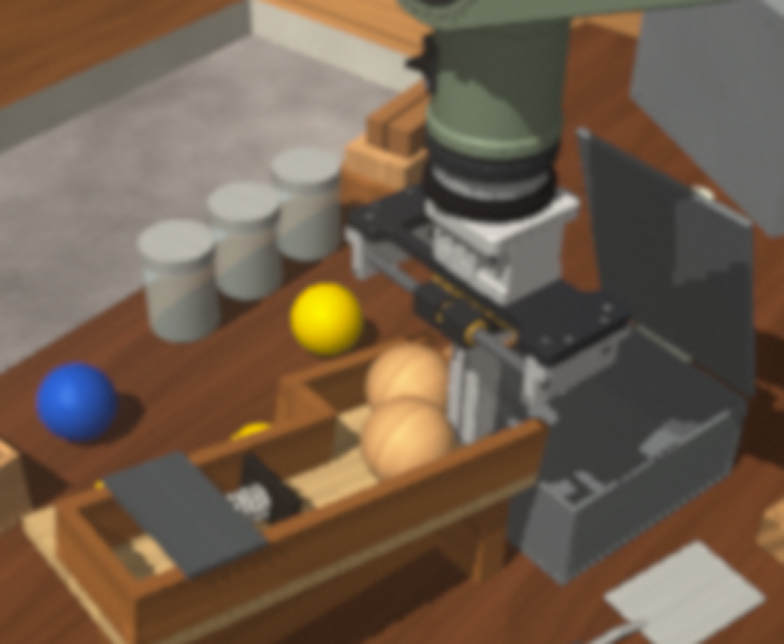

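```bash
python3 -m creep '[0.002,0.01,0.0016,0,0,0, 0.004,0.02,0.003,0,0,0, 0.006,0.03,0.005,0,0,0, 0.008,0.04,0.006,0,0,0, 0.0105,0.05,0.008,0,0,0, 0.013,0.06,0.0095,0,0,0, 0.015,0.07,0.011,0,0,0, 0.017,0.08,0.013,0,0,0, 0.019,0.09,0.0145,0,0,0, 0.019,0.09,0.0145,0,0,0]'
python3 go.py -73 -9 145
python3 - <<'E'
from h import *
b=imaging.camera('side')
crop(b,175,100,455,330,2.8,'pics/s3.png')
E
```

```text
time: 3.85
tcp_pos: [544.0, 70.2, 144.3]
ee_rot: [3.141, -0.0, 1.362]
wrist_force: [0.8, 0.2, -0.2]
gripper_width: 0.7
3.85 [544.   70.2 144.3] [ 3.1414e+00 -4.0000e-04  1.3616e+00] F chute [-0.4, 0.71, -0.2] 0.7
chute [-69.8  -9.7 144.3]
shift [0.0026 0.0059 0.0014]
```

View pics/s3.png

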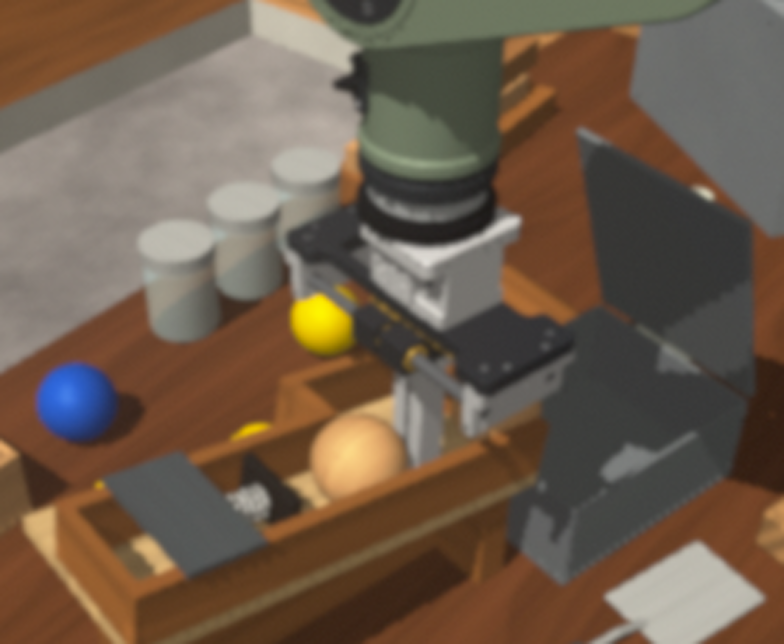

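```bash
python3 -m creep '[0.0008,0.004,0.0006,0,0,0, 0.0017,0.008,0.0013,0,0,0, 0.0025,0.012,0.0019,0,0,0, 0.0033,0.016,0.0025,0,0,0, 0.004,0.02,0.003,0,0,0, 0.005,0.024,0.004,0,0,0]'
python3 go.py
python3 - <<'E'
from h import *
b=imaging.camera('side')
crop(b,175,100,455,330,2.8,'pics/s4.png')
E
```

```text
time: 4.5
tcp_pos: [546.3, 81.6, 146.2]
ee_rot: [-3.141, 0.0, 1.361]
wrist_force: [0.4, 0.3, 0.8]
gripper_width: 0.6
4.5 [546.3  81.6 146.2] [-3.1415  0.      1.3608] F chute [-0.36, 0.29, 0.79] 0.6
chute [-81.5  -9.8 146.2]
```

View pics/s4.png

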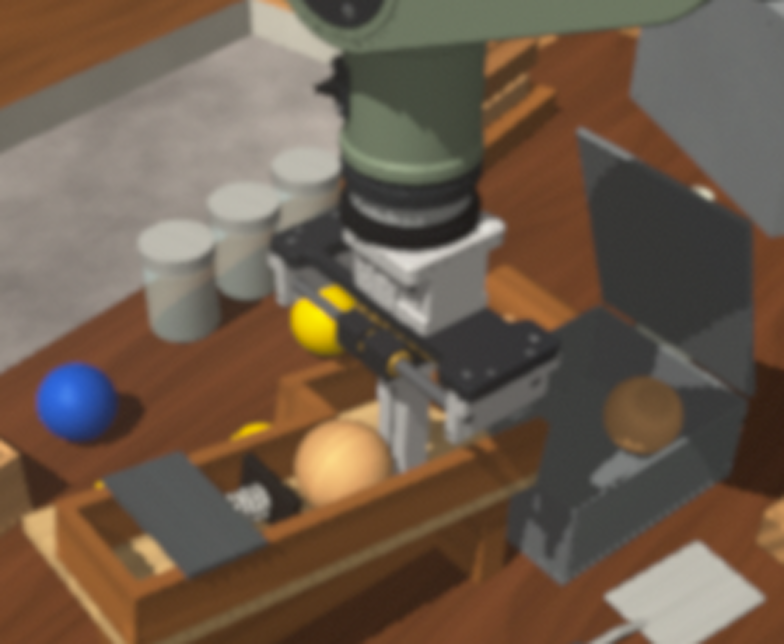

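```bash
python3 -m creep '[0.0006,0.003,0.0005,0,0,0, 0.0013,0.006,0.001,0,0,0, 0.0019,0.009,0.0015,0,0,0, 0.0025,0.012,0.002,0,0,0]'
python3 go.py
```

```text
time: 4.95
tcp_pos: [547.6, 87.6, 147.2]
ee_rot: [3.142, 0.0, 1.361]
wrist_force: [0.1, -0.4, 0.1]
gripper_width: 0.4
4.95 [547.6  87.6 147.2] [3.1416 0.     1.3608] F chute [0.41, 0.18, 0.11] 0.4
chute [-87.6  -9.8 147.2]
```

```bash
python3 -m creep '[0.0006,0.003,0.0005,0,0,0, 0.0013,0.006,0.001,0,0,0, 0.0019,0.009,0.0015,0,0,0]'
python3 go.py;  python3 -m creep '[0.0006,0.003,0.0005,0,0,0, 0.0013,0.006,0.001,0,0,0]'
python3 go.py
```

```text
time: 5.25
tcp_pos: [548.5, 92.1, 148.0]
ee_rot: [-3.142, 0.0, 1.361]
wrist_force: [-0.5, -1.0, 0.4]
gripper_width: 0.6
5.25 [548.5  92.1 148. ] [-3.1416  0.      1.3608] F chute [1.13, -0.32, 0.43] 0.6
chute [-92.2  -9.8 148. ]
time: 5.45
tcp_pos: [549.1, 95.1, 148.5]
ee_rot: [-3.142, -0.0, 1.361]
wrist_force: [0.1, -0.6, 0.3]
gripper_width: 0.2
5.45 [549.1  95.1 148.5] [-3.1416 -0.      1.3608] F chute [0.57, 0.25, 0.3] 0.2
chute [-95.3  -9.8 148.5]
```

```bash
python3 -m creep '[0.0006,0.003,0.0005,0,0,0, 0.0013,0.006,0.001,0,0,0]'
python3 go.py
python3 - <<'E'
from h import *
b=imaging.camera('side')
crop(b,195,200,355,330,4.5,'pics/s5.png')
E
```

```text
time: 5.65
tcp_pos: [549.8, 98.1, 149.0]
ee_rot: [-3.142, -0.0, 1.361]
wrist_force: [-0.4, -0.1, 0.5]
gripper_width: 0.6
5.65 [549.8  98.1 149. ] [-3.1416 -0.      1.3609] F chute [0.19, -0.4, 0.51] 0.6
chute [-98.3  -9.8 149. ]
```

View pics/s5.png

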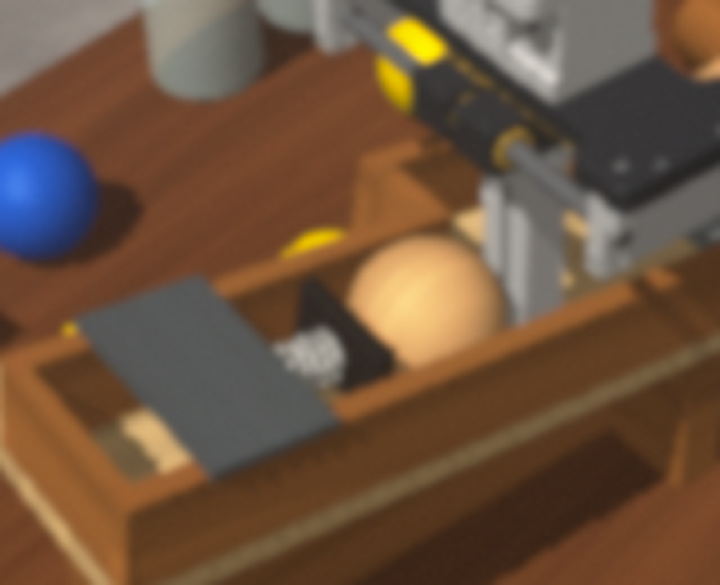

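Ball (430,300 in the zoom) is just a few mm short of the pad (365,330). Continuing in small steps.

```bash
python3 -m creep '[0.0006,0.003,0.0005,0,0,0, 0.0013,0.006,0.001,0,0,0]'
python3 go.py; python3 -m creep '[0.0006,0.003,0.0005,0,0,0]'; python3 go.py;python3 -m creep '[0.0006,0.003,0.0005,0,0,0]'; python3 go.py
```

```text
time: 5.9
tcp_pos: [550.2, 100.3, 149.3]
ee_rot: [-3.141, 0.002, 1.361]
wrist_force: [-0.2, -3.4, -0.2]
gripper_width: 0.6
5.9 [550.2 100.3 149.3] [-3.1412e+00  1.8000e-03  1.3609e+00] F chute [3.31, 0.53, -0.24] 0.6
chute [-100.5   -9.9  149.3]
time: 6.0
tcp_pos: [550.5, 101.7, 149.5]
ee_rot: [-3.141, 0.002, 1.361]
wrist_force: [-0.9, -4.5, -0.5]
gripper_width: 0.2
6.0 [550.5 101.7 149.5] [-3.1411e+00  1.9000e-03  1.3608e+00] F chute [4.58, 0.08, -0.51] 0.2
chute [-102.    -9.9  149.5]
time: 6.1
tcp_pos: [550.8, 103.2, 149.7]
ee_rot: [-3.141, 0.002, 1.361]
wrist_force: [-0.7, -5.0, 0.3]
gripper_width: 0.6
6.1 [550.8 103.2 149.7] [-3.1411e+00  1.8000e-03  1.3607e+00] F chute [4.99, 0.33, 0.32] 0.6
chute [-103.5   -9.9  149.7]
```

```bash
python3 -m creep '[0.0005,0.002,0.0003,0,0,0]'; python3 go.py; python3 -m creep '[0.0004,0.002,0.0003,0,0,0]'; python3 go.py
```

```text
time: 6.2
tcp_pos: [551.1, 104.3, 150.0]
ee_rot: [-3.141, 0.002, 1.361]
wrist_force: [-1.6, -4.5, -0.0]
gripper_width: 0.5
6.2 [551.1 104.3 150. ] [-3.1412e+00  1.5000e-03  1.3608e+00] F chute [4.77, -0.58, -0.02] 0.5
chute [-104.7   -9.9  150. ]
time: 6.3
tcp_pos: [551.3, 105.3, 150.1]
ee_rot: [-3.141, 0.002, 1.361]
wrist_force: [-1.3, -5.4, -0.9]
gripper_width: 0.3
6.3 [551.3 105.3 150.1] [-3.1412e+00  1.6000e-03  1.3608e+00] F chute [5.59, -0.1, -0.94] 0.3
chute [-105.6   -9.9  150.1]
```

```bash
python3 -m creep '[0.0002,0.001,0.0002,0,0,0]'; python3 go.py; python3 -m creep '[0.0002,0.001,0.0002,0,0,0]'; python3 go.py
```

```text
time: 6.4
tcp_pos: [551.3, 105.7, 150.2]
ee_rot: [-3.141, 0.002, 1.361]
wrist_force: [-1.4, -6.6, 0.1]
gripper_width: 0.7
6.4 [551.3 105.7 150.2] [-3.1411e+00  1.8000e-03  1.3608e+00] F chute [6.78, 0.03, 0.06] 0.7
chute [-106.1   -9.9  150.2]
time: 6.5
tcp_pos: [551.4, 106.1, 150.2]
ee_rot: [-3.141, 0.002, 1.361]
wrist_force: [-1.2, -6.1, 0.1]
gripper_width: 0.6
6.5 [551.4 106.1 150.2] [-3.1411e+00  2.0000e-03  1.3608e+00] F chute [6.23, 0.06, 0.08] 0.6
chute [-106.5   -9.9  150.2]
```

```bash
python3 -m creep '[0.0002,0.001,0.0002,0,0,0]'; python3 go.py; python3 -m creep '[0.0002,0.001,0.0002,0,0,0]'; python3 go.py
```

```text
time: 6.6
tcp_pos: [551.5, 106.5, 150.3]
ee_rot: [-3.141, 0.002, 1.361]
wrist_force: [-1.2, -5.4, -0.1]
gripper_width: 0.5
6.6 [551.5 106.5 150.3] [-3.1411e+00  2.1000e-03  1.3607e+00] F chute [5.53, 0.0, -0.06] 0.5
chute [-106.9   -9.9  150.3]
time: 6.7
tcp_pos: [551.5, 106.9, 150.4]
ee_rot: [-3.141, 0.002, 1.361]
wrist_force: [-1.8, -6.8, -0.6]
gripper_width: 0.8
6.7 [551.5 106.9 150.4] [-3.1409e+00  2.2000e-03  1.3607e+00] F chute [7.0, -0.33, -0.64] 0.8
chute [-107.3  -10.   150.4]
```

```bash
python3 -m creep '[0.0002,0.001,0.0002,0,0,0]'; python3 go.py; python3 -m creep '[0.0002,0.001,0.0002,0,0,0]'; python3 go.py
```

```text
time: 6.8
tcp_pos: [551.6, 107.3, 150.5]
ee_rot: [-3.141, 0.002, 1.361]
wrist_force: [-1.3, -6.2, -0.4]
gripper_width: 0.2
6.8 [551.6 107.3 150.5] [-3.1409e+00  2.4000e-03  1.3607e+00] F chute [6.3, -0.01, -0.4] 0.2
chute [-107.7  -10.   150.5]
time: 6.9
tcp_pos: [551.7, 107.7, 150.5]
ee_rot: [-3.141, 0.003, 1.361]
wrist_force: [-2.1, -7.1, 0.4]
gripper_width: 0.4
6.9 [551.7 107.7 150.5] [-3.1409e+00  2.8000e-03  1.3608e+00] F chute [7.42, -0.6, 0.43] 0.4
chute [-108.1  -10.   150.5]
```

```bash
python3 -m creep '[0.0002,0.001,0.0002,0,0,0]'; python3 go.py; python3 -m creep '[0.0002,0.001,0.0002,0,0,0]'; python3 go.py
```

```text
time: 7.0
tcp_pos: [551.6, 107.7, 150.5]
ee_rot: [-3.141, 0.004, 1.361]
wrist_force: [-2.8, -9.6, -0.0]
gripper_width: -0.1
7.0 [551.6 107.7 150.5] [-3.1407  0.0038  1.3608] F chute [9.94, -0.69, -0.0] -0.1
chute [-108.1  -10.   150.5]
time: 7.1
tcp_pos: [551.6, 107.8, 150.6]
ee_rot: [-3.141, 0.005, 1.361]
wrist_force: [-1.9, -9.5, -0.1]
gripper_width: 0.5
7.1 [551.6 107.8 150.6] [-3.1406  0.0047  1.3608] F chute [9.72, 0.18, -0.06] 0.5
chute [-108.2  -10.   150.6]
```

```bash
python3 -m creep '[0,0,0,0,0,0,0,0,0,0,0,0,0,0,0,0,0,0,0,0,0,0,0,0]'; python3 go.py; python3 -m creep '[0,0,0,0,0,0,0,0,0,0,0,0,0,0,0,0,0,0,0,0,0,0,0,0]'; python3 go.py
python3 - <<'E'
from h import *
b=imaging.camera('side')
crop(b,175,100,455,330,2.8,'pics/s6.png')
E
```

```text
time: 7.5
tcp_pos: [551.6, 107.8, 150.5]
ee_rot: [-3.14, 0.005, 1.361]
wrist_force: [-1.4, -8.8, -0.9]
gripper_width: 0.5
7.5 [551.6 107.8 150.5] [-3.1405  0.0046  1.3606] F chute [8.86, 0.48, -0.9] 0.5
chute [-108.2  -10.   150.5]
time: 7.9
tcp_pos: [551.6, 107.8, 150.5]
ee_rot: [-3.14, 0.005, 1.361]
wrist_force: [-2.7, -8.8, -0.0]
gripper_width: 0.2
7.9 [551.6 107.8 150.5] [-3.1405  0.0046  1.3606] F chute [9.15, -0.83, -0.02] 0.2
chute [-108.2  -10.   150.5]
```

View pics/s6.png

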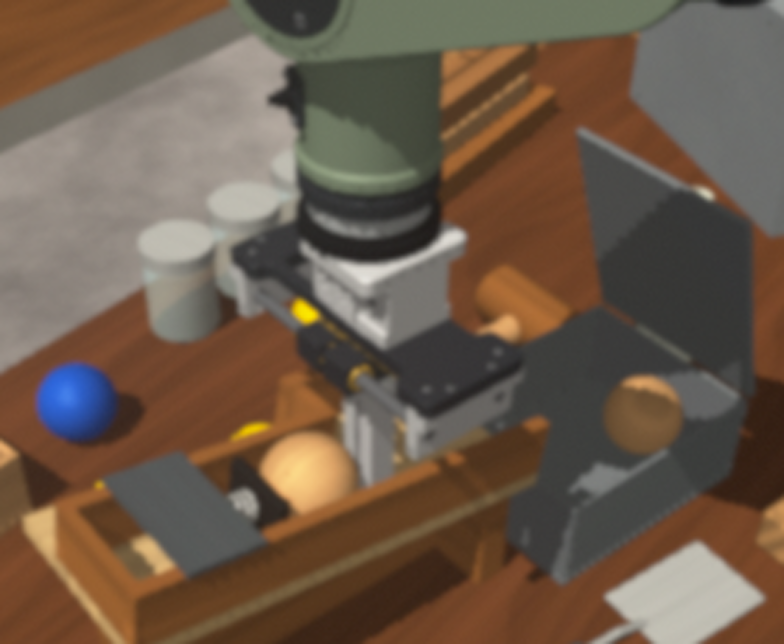

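```bash
python3 -m creep '[-0.0012,-0.006,-0.001,0,0,0, -0.0025,-0.012,-0.002,0,0,0, -0.0037,-0.018,-0.003,0,0,0, -0.005,-0.024,-0.004,0,0,0, -0.006,-0.03,-0.005,0,0,0, -0.0075,-0.036,-0.006,0,0,0, -0.018,-0.086,0.075,0,0,0, -0.018,-0.086,0.17,0,0,0, -0.018,-0.086,0.27,0,0,0, -0.018,-0.086,0.36,0,0,0, -0.018,-0.086,0.36,0,0,0]'
python3 go.py
python3 - <<'E'
from h import *
b=imaging.camera('side')
crop(b,175,100,455,330,2.8,'pics/s7.png')
E
```

```text
time: 9.05
tcp_pos: [547.2, 67.3, 340.2]
ee_rot: [3.125, -0.004, 1.361]
wrist_force: [0.5, -1.1, 0.0]
gripper_width: 0.3
9.05 [547.2  67.3 340.2] [ 3.1252 -0.004   1.3613] F chute [0.97, 0.75, 0.03] 0.3
chute [-67.7  -5.9 340.2]
```

View pics/s7.png

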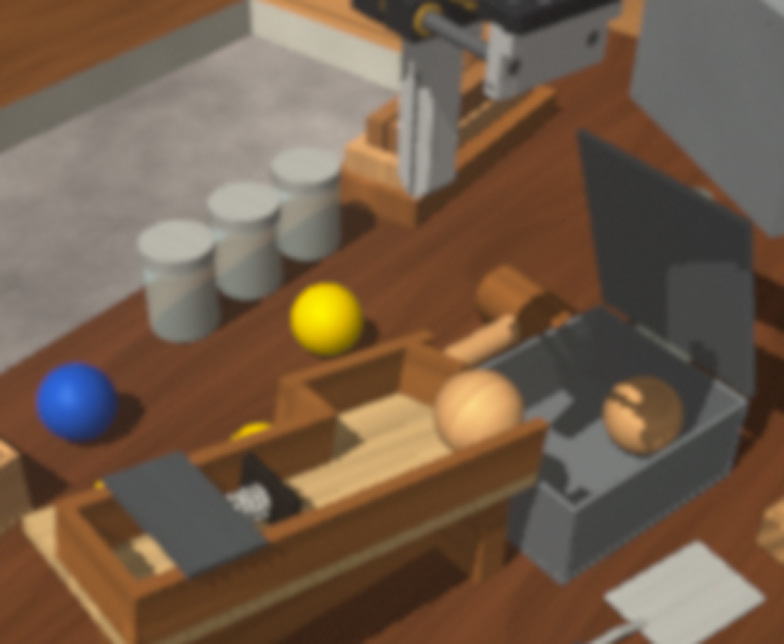

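```bash
python3 - <<'E'
from fit import *
p=[538.8,-0.1,-1.7817]
def f(a): 
    t=a[0];out=[]
    for o,y in ((S(582,18),75),(S(752,112),-75),(T(687,98),75)):
        P=[194-180*np.cos(t)+3*np.sin(t),a[1]+y,75.5+180*np.sin(t)+3*np.cos(t)]
        out+=list(proj(o[0],world(p,P))[0]-o[1:])
    return np.array(out)
s=least_squares(f,[1.2,0]);print(s.x,f(s.x).round(1)); t=s.x[0]
for rho in (150,):
  for th in (t,1.1,.9,.7,.5,.3,.15,0.03):
    for h in (10,):
      X=194-rho*np.cos(th)+h*np.sin(th)+8; Z=75.5+rho*np.sin(th)+h*np.cos(th)+25
      print(round(th,2),round(X,1),round(Z,1),(world(p,[X,0,Z])).round(1))
E
python3 go.py 240 0 340
```

```text
[ 1.2573347  -1.75999339] [-0.7 -0.7  0.9 -0.1 -0.6  0. ]
1.26 165.3 246.3 [ 504.2 -161.7  246.3]
1.1 142.9 238.7 [ 508.9 -139.8  238.7]
0.9 116.6 224.2 [ 514.4 -114.1  224.2]
0.7 93.7 204.8 [519.2 -91.7 204.8]
0.5 75.2 181.2 [523.1 -73.6 181.2]
0.3 61.7 154.4 [525.9 -60.4 154.4]
0.15 55.2 132.8 [527.2 -54.1 132.8]
0.03 52.4 115.0 [527.8 -51.3 115. ]
9.1 [545.6  67.3 336.1] [ 3.1316e+00 -2.7000e-03  1.3614e+00] F chute [-0.27, -0.91, -0.73] 0.2
chute [-67.4  -7.5 336.1]
shift [-0.1141 -0.6042  0.0078]
```

```bash
python3 -m creep '[-0.093,-0.506,0.02,0,0,0, -0.093,-0.506,0.02,0,0,0, -0.093,-0.506,0.02,0,0,0, -0.093,-0.506,0.02,0,0,0, -0.093,-0.506,0.02,0,0,0, -0.093,-0.506,0.02,0,0,0, -0.093,-0.506,-0.08,0,0,0, -0.093,-0.506,-0.17,0,0,0, -0.093,-0.506,-0.17,0,0,0,-0.093,-0.506,-0.17,0,0,0]'
python3 go.py 165 0 246
python3 - <<'E'
from h import *
a=imaging.camera('top');b=imaging.camera('side')
crop(a,230,180,430,330,3,'pics/t8.png');crop(b,235,100,515,330,2.8,'pics/s8.png')
E
```

```text
time: 10.1
tcp_pos: [496.2, -184.9, 245.0]
ee_rot: [-3.138, -0.002, 1.362]
wrist_force: [0.2, 0.2, 0.5]
gripper_width: 0.5
10.1 [ 496.2 -184.9  245. ] [-3.1384e+00 -1.6000e-03  1.3616e+00] F chute [-0.26, 0.17, 0.51] 0.5
chute [189.6  -3.  245. ]
shift [0.0161 0.0468 0.002 ]
```

View pics/s8.png

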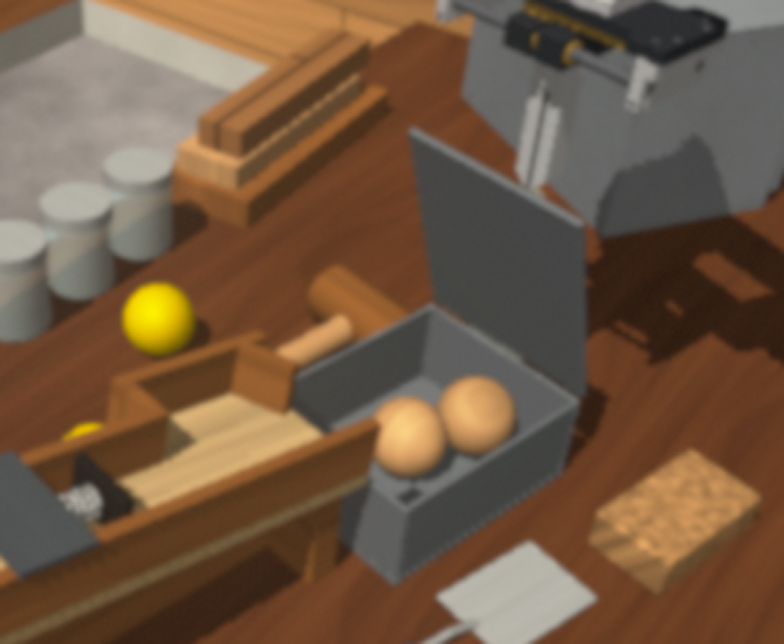

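View pics/t8.png

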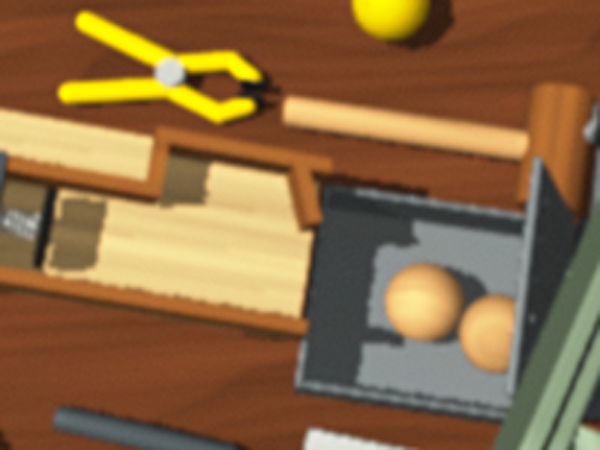

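```bash
python3 -m creep '[0,0,0,0,0,0, 0,0,0,0,0,0, 0,0,0,0,0,0, 0.0105,0.049,0,0,0,0, 0.015,0.07,-0.007,0,0,0, 0.0196,0.092,-0.014,0,0,0, 0.025,0.117,-0.029,0,0,0, 0.0305,0.143,-0.044,0,0,0, 0.035,0.165,-0.063,0,0,0, 0.04,0.188,-0.082,0,0,0]'
python3 go.py 75 -2 181
python3 - <<'E'
from h import *
b=imaging.camera('side')
crop(b,235,100,515,330,2.8,'pics/s9.png')
E
```

```text
time: 11.2
tcp_pos: [516.7, -91.1, 203.9]
ee_rot: [-3.141, 0.0, 1.361]
wrist_force: [-0.2, -1.8, -0.8]
gripper_width: 0.4
11.2 [516.7 -91.1 203.9] [-3.1409e+00  2.0000e-04  1.3610e+00] F chute [1.84, 0.19, -0.83] 0.4
chute [ 93.6  -2.6 203.9]
shift [ 0.0089  0.0362 -0.0457]
```

View pics/s9.png

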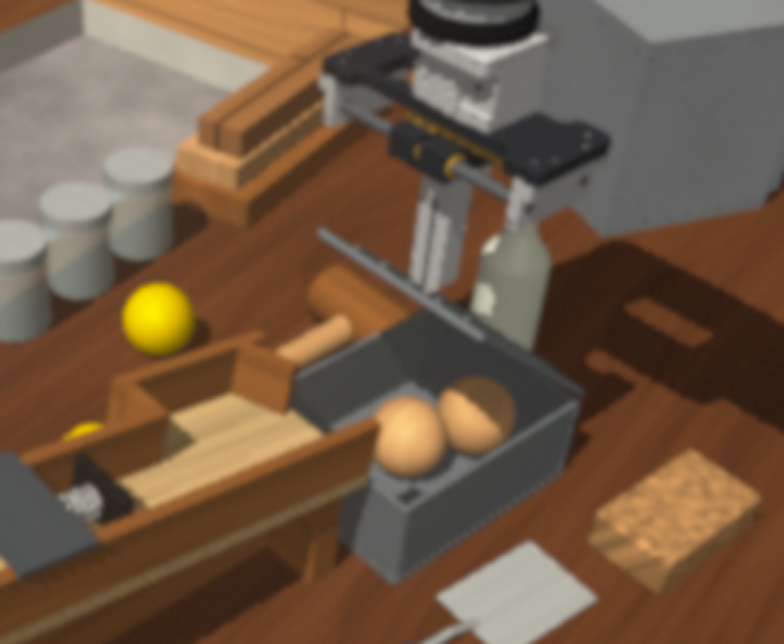

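```bash
python3 -m creep '[0.0042,0.0196,-0.022,0,0,0, 0.008,0.037,-0.046,0,0,0, 0.011,0.051,-0.072,0,0,0, 0.0134,0.0626,-0.1,0,0,0, 0.015,0.07,-0.122,0,0,0, 0.0163,0.0763,-0.142,0,0,0, 0.017,0.08,-0.162,0,0,0, 0.0175,0.082,-0.175,0,0,0, 0.0175,0.082,-0.175,0,0,0]'
python3 go.py
python3 - <<'E'
from h import *
b=imaging.camera('side')
crop(b,235,100,515,330,2.8,'pics/s10.png')
E
```

```text
time: 12.15
tcp_pos: [524.7, -50.8, 116.2]
ee_rot: [-3.139, -0.0, 1.361]
wrist_force: [-0.7, -0.1, 0.1]
gripper_width: 0.5
12.15 [524.7 -50.8 116.2] [-3.1392e+00 -2.0000e-04  1.3608e+00] F chute [0.27, -0.63, 0.07] 0.5
chute [ 52.5  -3.2 116.2]
```

View pics/s10.png

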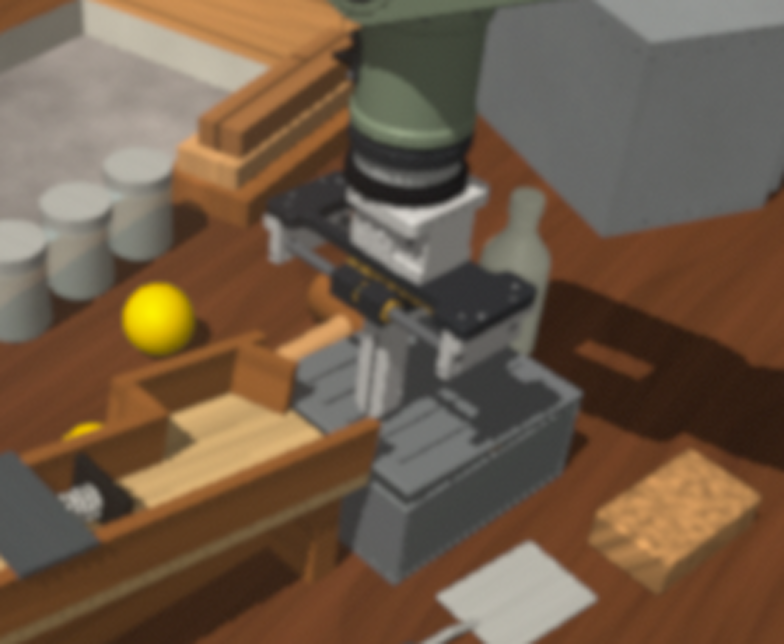

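```bash
python3 -m creep '[0,0,-0.004,0,0,0, 0,0,-0.008,0,0,0]'; python3 -m creep '[0,0,-0.002,0,0,0,0,0,-0.004,0,0,0]'; python3 -m creep '[0,0,-0.002,0,0,0,0,0,-0.002,0,0,0]'
```

```text
time: 12.4
tcp_pos: [526.1, -51.3, 114.1]
ee_rot: [3.14, -0.0, 1.361]
wrist_force: [1.0, 0.5, 1.1]
gripper_width: 0.4
time: 12.6
tcp_pos: [525.9, -51.1, 111.9]
ee_rot: [3.141, -0.0, 1.361]
wrist_force: [0.6, 0.5, 0.3]
gripper_width: 0.3
time: 12.8
tcp_pos: [525.6, -51.1, 110.5]
ee_rot: [3.142, 0.0, 1.361]
wrist_force: [-0.7, -1.1, 0.7]
gripper_width: 0.4
```

```bash
python3 -m creep '[0,0,-0.002,0,0,0,0,0,-0.002,0,0,0]'; python3 -m creep '[0,0,-0.002,0,0,0,0,0,-0.002,0,0,0]'; python3 -m creep '[0,0,-0.002,0,0,0,0,0,-0.002,0,0,0]';python3 -m creep '[0,0,-0.002,0,0,0,0,0,-0.002,0,0,0]'
```

```text
time: 13.0
tcp_pos: [525.4, -51.0, 109.4]
ee_rot: [-3.141, 0.0, 1.361]
wrist_force: [0.5, 0.2, 1.0]
gripper_width: 0.3
time: 13.2
tcp_pos: [525.4, -51.0, 108.4]
ee_rot: [-3.141, 0.0, 1.361]
wrist_force: [-1.1, 0.1, 0.3]
gripper_width: 0.6
time: 13.4
tcp_pos: [525.5, -51.0, 107.8]
ee_rot: [-3.141, -0.0, 1.361]
wrist_force: [-1.7, 0.6, 3.3]
gripper_width: 0.3
time: 13.6
tcp_pos: [525.5, -51.0, 107.7]
ee_rot: [-3.141, 0.0, 1.361]
wrist_force: [-3.3, 1.1, 7.8]
gripper_width: 0.3
```

```bash
python3 -m creep '[0,0,-0.003,0,0,0,0,0,-0.003,0,0,0]'; python3 -m creep '[0,0,0.02,0,0,0, 0,0,0.1,0,0,0, 0,0,0.2,0,0,0, 0,0,0.3,0,0,0, -0.1,0,0.35,0,0,0, -0.2,0,0.35,0,0,0, -0.2,0,0.35,0,0,0, -0.2,0,0.35,0,0,0,-0.2,0,0.35,0,0,0,-0.2,0,0.35,0,0,0]'
python3 - <<'E'
from h import *
a=imaging.camera('top');b=imaging.camera('side')
cv2.imwrite('pics/t11.png',a);crop(b,235,100,515,330,2.8,'pics/s11.png')
E
```

```text
time: 13.8
tcp_pos: [525.6, -51.0, 107.5]
ee_rot: [-3.141, 0.0, 1.361]
wrist_force: [-5.8, 1.8, 14.7]
gripper_width: 0.6
time: 14.8
tcp_pos: [426.7, -51.2, 279.8]
ee_rot: [-3.141, -0.0, 1.361]
wrist_force: [-0.6, -0.2, -0.4]
gripper_width: 0.6
```

View pics/s11.png

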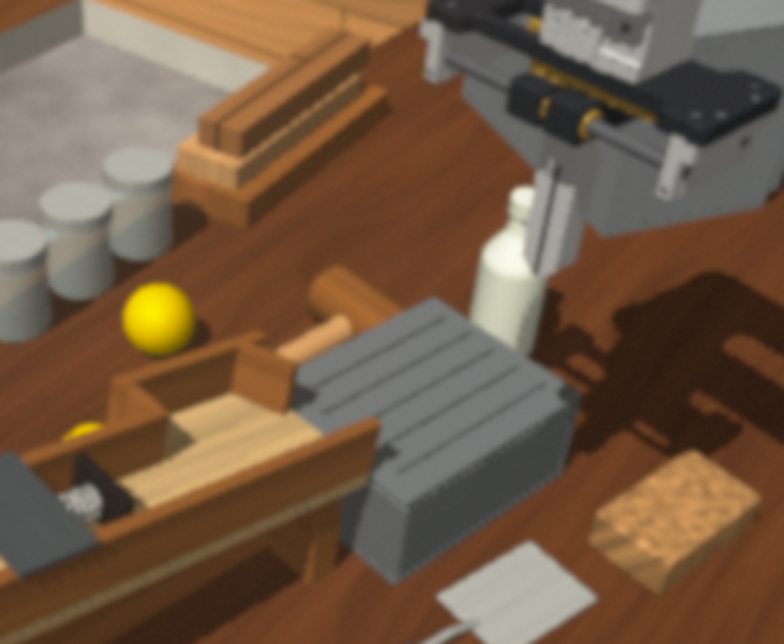

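View pics/t11.png

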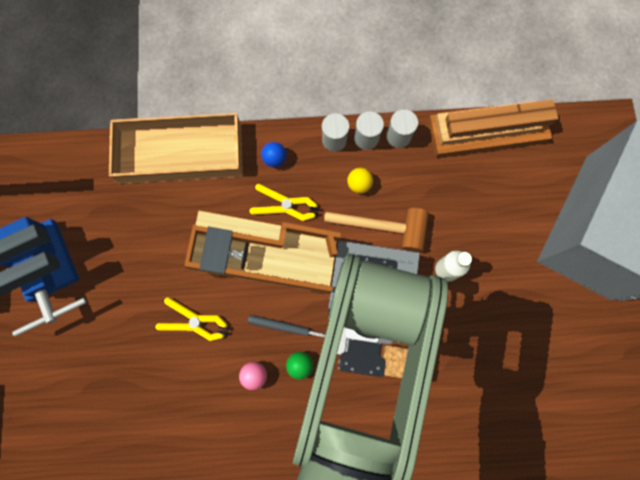

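The lid lies flat on the rim (side zoom, lid corners at about 435,300 and 400,500). The bystanders that can be seen haven't moved, and the arm is clear of everything. I'm handing in the job.

```bash
python3 - <<'E'
from rig import r
print(r.close_job())
E
```

```text
the job is handed in; nothing more can be done
None
```

The job was finished and handed in at about 15 s, well inside the 64 s limit; the rig gave no verdict.

- **Backstop:** With closed fingertips I rolled the upper ball up the lane until the backstop stopped moving. I held it there for about 0.8 s. The wrist force was highest there, about 10 N.
- **Balls:** The lower ball ran out on its own during the push, shortly before the hold. I then eased off slowly and lifted clear, and the upper ball followed it. Both balls were seen in the box before I closed the lid.
- **Lid:** I pushed it over from behind and pressed it down until it stopped hard. At that point the fingertips were at about 82.5 mm, the expected height of a shut lid, and the wrist force reached about 15 N upwards.

**Last checks:** The side picture shows the lid flat on the rim. The bystanders I could see had not moved. In the last top picture the arm partly hid the spatula and sanding block, but the side picture showed the visible parts of both in place. The gripper was well above everything, with wrist force back to near zero.

No check failed. I measured the backstop only through the wrist force and the tool coming to a stop. I couldn't see the balls once the lid was shut.

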